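# Close the airtight ink box

### The arm

A 6-joint arm with a two-finger parallel gripper is mounted at the origin on the work surface. World frame = base frame: x ahead of the robot, y to its left, z up, the work surface at z = 0. Lengths are in m, angles in rad, forces in N, time in s.
With the tool pointing down it reaches from about 0.375 to 0.925 m from the base axis. Payload 5.7 kg.
Tool frame: the origin (TCP) lies midway between the tips of the shut fingers; the grasp point (between the pads) lies 19 mm behind it (grip_point_offset is the distance from the TCP to the grasp point, in m); z points along the fingers, y is the line along which they close (so a half turn about z gives the same grasp; the last joint's range is limited). The gripper opens to 85 mm and grips with 20 to 120 N. Pads are 22 mm wide; open, the fingers measure 114 mm over their backs; the gripper's body (76 mm by 85 mm) begins 54 mm behind the grasp point. The pads swing forward as they close: fully open they stand 13 mm farther back than shut.
Start: joints at [-1.239, 0.359, 1.51, -0, 1.272, -0.115], TCP at [0.259, -0.541, 0.203] pointing down, gripper open.
Joint ranges: [-2.97, 2.97], [-1.01, 2.36], [0.21, 2.38], [-0.96, 4.11], [0.2, 2.71], [-2.98, 2.98]. Speed limits (rad/s): [2.39, 2.39, 3.14, 3.14, 3.14, 3.14].

### API

Orientations are given as [roll, pitch, yaw] about the fixed x, y, z axes, in that order (R = Rz(yaw) Ry(pitch) Rx(roll)).
In Python, from cell import read_state, capture, camera_params, close_job, grip_point_offset gives the robot as it stands.
- The arm moves only by the tool step_arm, never from a script. Its arguments are lists of equal length, an entry for each row: "dp": the shift along the tool's x, y, z in mm, a list of three; "spin": the turn about the tool's z in degrees; "claw": the opening, from 0 (shut) to 1 (fully open). A call has 1 to 8 rows; each row shifts and turns the commanded pose from where the row before left it, along the tool's axes as they then stand; what a row does not reach is not made up. A row lasts 1/8 s, in which the tool goes at most 62.5 mm and 10.7 degrees, less where a joint would pass 70% of its speed; a pose out of reach is approached as far as the arm can. A call with a gripper value outside its range is refused whole. The fingers move at their own pace and stop on an object; "newtons" is the grip in N (left out, the last holds). Time passes only in rows, so rows that do not move let the fingers close. It gives the time, the measured TCP pose, the force, the opening and the grip force at its end, in the units of the state.
- read_state(): the state, without advancing time (a new reading comes with each control period).
- capture(name): name is "scene" or "top" or "wrist"; returns the picture (480x640x3 uint8, blue, green, red); there is no depth.
- camera_params(name): a dict with "fovy" (degrees; the focal length in pixels is half the picture's height over the tangent of half this angle, whatever the lens; pixels are square), "cx", "cy" (the principal point, pixels), "xyz" and "orientation" of the camera in the world. Camera axes: x right, y down, z forward; pixel columns grow to the right and rows downward; lengths in m; the calibration is good to about 2 mm. The wrist camera is an equidistant fisheye: a pixel r from the principal point sees the ray r / f radians off the axis. A picture is of the moment at which its call begins: read the wrist's pose just before it. camera_params takes no time and is no camera call; for the wrist camera it gives the pose at the moment of the call.
- close_job(): hands the job in; it is judged then, once.
The state is a dict: "time": time; "joint_positions": joint angles; "joint_velocities": joint speeds; "effort": joint torques, N m; "position": TCP position; "tcp_rot": TCP orientation; "ft_force": force on the tool from outside, world axes, zero at the start; "ft_torque": the same for the moment, N m; "finger_gap": finger opening in m; "grip_force": force on a finger pad.
Only numpy, scipy, OpenCV 4.12 (cv2) and the standard library are available. Lean on these libraries where they do the work, as an engineer would, in place of code of your own. Each camera call takes 0.05 s, during which the arm holds its last target. There are 200 camera calls.

### The job

Close the airtight box of printing inks so that they do not dry out: first press the lid fully down onto its gasket, then fold each of the four clips down and press it in until it snaps under the rim. Work corner to corner so the gasket seats evenly - after the first clip do the one diagonally opposite, then the other two - and press firmly but never force anything. Leave all four clips snapped shut, and leave everything else on the table where it is.

Things in the scene. Friction and masses are not known exactly. Their poses are not given: they have to be found in the camera images.
- mat: Dark rubber mat, 170 x 240 x 2 mm, under the ink box; origin: its middle, on the table; z up. At yaw 0 its +x side is far from the robot, +y left. The heavy airtight ink box (clear body, white lid 132 mm in x by 198 mm in y) was put on it by eye and stays put: its middle is up to 7 mm off the mat's origin along the mat's x and it is turned by up to 0.05 rad on it; this is not measured.
- lid (a joint): How far the lid stands proud of its seat, m: 0 = fully down, its flat top then 82 mm above the table; starts 4 to 7 mm up. Pressed in its middle (the thin panel there gives 1 to 2 mm) it slides straight down in its tight gasket at about 7 N to a hard stop, and stays where it is left. The clips cannot catch until it is home. Nothing on the box stands a push of more than 30 N.
- clip_near_left (a joint): Angle of the near left clip, rad: 0 = snapped shut, straight down beside the box; 1.57 = sticking out level; starts 1.2 to 1.75. All four clips alike: hinges 76 mm above the table (lid home), parallel to the box's y, 66 mm from its middle in x; clip centres 58 mm from its middle in y. Two clips on each long side.
- clip_near_right (a joint): Same, near right clip. A clip is a grey plate 36 mm wide (along y) reaching 35 mm from its hinge, its last 13 mm a thicker thumb pad to press on. Shut, the pad is 41 to 54 mm above the table and its outer face 7.5 mm outside the hinge line.
- clip_far_left (a joint): Same, far left clip. How a clip closes: it swings easily to about 0.27 rad, where its hook meets the rim; the pad must then be pressed inwards with 10 to 15 N until, at about 0.1 rad, the hook slips over and it snaps to 0 against a hard stop. Let go before that, it springs part-way open again.
- clip_far_right (a joint): Same, far right clip (diagonal pairs: near left with far right, near right with far left).
- ink_tin: Bystander: metal ink tin with black cap, 49 mm across, 45 mm high, standing near one end of the box. Origin: centre of its underside.
- tape_roll: Bystander: roll of paper tape lying flat near the other end of the box, 68 mm across, 24 mm high. Origin: centre of its underside.
- brayer: Bystander: ink roller lying on the table, 180 mm long, 110 mm wide, 32 mm high. Origin: about its middle, on the table.
- sketchbook: Bystander: grey sketchbook with a black spine, 150 x 210 x 14 mm, lying flat. Origin: centre of its underside.
- glue: Bystander: white glue bottle, 52 mm across, 130 mm high. Origin: centre of its underside.
- brush_cup: Bystander: wooden cup with brushes, 92 mm across, 220 mm high with the brushes. Origin: centre of its underside.
- ruler_cup: Bystander: wooden cup with rulers, 92 mm across, 245 mm high with the rulers. Origin: centre of its underside.

How it is judged:
By the outcome, as a careful person would: the job done as asked, in the order asked, and still so for the second after the job is handed in, with the robot touching nothing.
It also fails if it takes over 67 s, if anything falls off the work surface, if the arm or the gripper's body presses on something with over 40 N, if the wrist force passes 120 N, or if a joint passes its speed limit or range.

## Working session

There is one attempt and no reset: what is moved stays moved. The work goes in short steps, Python scripts to look and compute and a tool call to move; the robot and the scene stay as the last step left them, time stands still between calls to the robot, and variables do not carry over. Pictures are saved under pics/ and viewed, at most 10 in all, crops included, and the job is handed in when it is done.

Besides the shell and the picture viewer there is one more tool, called after "Emit:" in YAML: its name, and indented under it one key for each argument. step_arm: Moves the arm, as the interface text tells. Its arguments: {"type":"object","properties":{"dp":{"type":"array"},"spin":{"type":"array"},"claw":{"type":"array"},"newtons":{"type":"number"}},"required":["dp","spin","claw"]}

```bash
mkdir -p pics
python3 - <<'E'
from cell import *
import cv2
s=read_state();print(s)
for n in("scene","top"):
    cv2.imwrite(f"pics/{n}0.png",capture(n));print(n,camera_params(n))
print("wrist",camera_params("wrist"),grip_point_offset)
E
```

```text
{'time': 0.0, 'joint_positions': array([-1.23913328e+00,  3.59528774e-01,  1.51146397e+00,  1.49335891e-05,
        1.27248094e+00, -1.15112337e-01]), 'joint_velocities': array([ 0.00047947, -0.00102234,  0.00032795,  0.00043743, -0.00116293,
        0.00144357]), 'effort': array([-2.20128226e-03, -5.27630246e+01, -2.78616911e+01, -4.66792499e-04,
        1.29917072e-02, -3.00325917e-05]), 'position': array([ 0.25898373, -0.54040344,  0.20242748]), 'tcp_rot': array([-3.13972571e+00, -2.30223707e-04,  4.46770765e-01]), 'ft_force': array([0.56893581, 0.00425464, 0.28067294]), 'ft_torque': array([-0.03148279,  0.05505633, -0.01142066]), 'grip_force': 0.0, 'finger_gap': 0.08551641128247492}
scene {'fovy': 57.748304795729915, 'cx': 317.11580123192374, 'cy': 236.06188094616968, 'xyz': array([1.29588092, 0.22615259, 0.80200534]), 'orientation': array([-2.2761585 ,  0.00637754,  1.83302998])}
top {'fovy': 46.32665565555932, 'cx': 311.76658731704623, 'cy': 236.9750430465455, 'xyz': array([ 0.29133072, -0.01224775,  1.65795564]), 'orientation': array([-3.021718  , -0.00424883, -1.54929436])}
wrist {'fovy': 65.70646984690485, 'cx': 320.4445187563384, 'cy': 242.61898685859805, 'xyz': array([ 0.32285789, -0.51006274,  0.37322481]), 'orientation': array([ 2.85778597e+00,  1.36776831e-03, -1.12402692e+00])} 0.0187
```

View pics/top0.png

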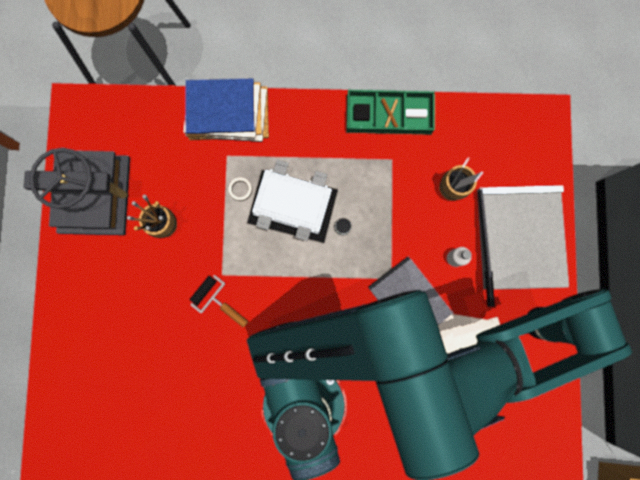

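View pics/scene0.png

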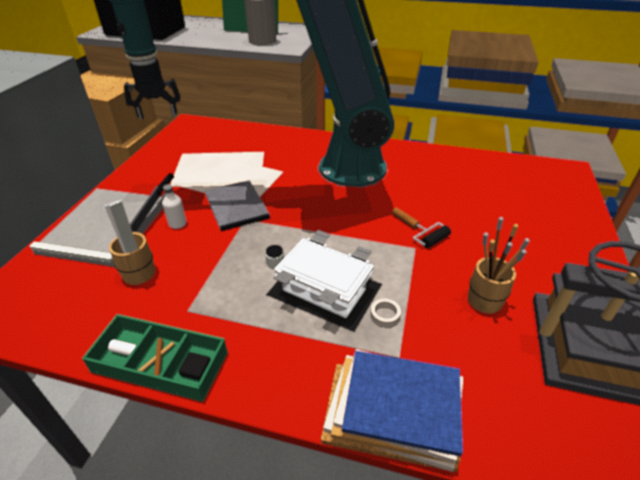

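The top view shows the white lid centred near (293,203) with four grey clips at about (280,167), (320,179), (263,225) and (303,233). The tin is at (343,226) and the tape at (240,188). The scene view confirms the clips stick out roughly level and the path over the glue is clear if the tool is raised.

```bash
cat > h.py <<'E'
import numpy as np,cv2
from scipy.spatial.transform import Rotation as R
from cell import *
def ray(n,p,uv):
    f=240/np.tan(np.radians(p["fovy"]/2)); q=(np.atleast_2d(uv)-[p["cx"],p["cy"]])
    if n=="wrist":
        r=np.linalg.norm(q,axis=1)+1e-9; a=r/f
        d=np.c_[q*(np.sin(a)/r)[:,None],np.cos(a)]
    else: d=np.c_[q/f,np.ones(len(q))]
    return R.from_euler("xyz",p["orientation"]).apply(d)
def world(n,p,uv,z):
    d=ray(n,p,uv); return p["xyz"]+d*((z-p["xyz"][2])/d[:,2])[:,None]
def lidrect(n,p,im,z,thr=190):
    m=((im.min(2)>thr)).astype(np.uint8)
    c=cv2.findContours(m,0,2)[0]
    for k in sorted(c,key=cv2.contourArea)[::-1][:6]:
        w=world(n,p,k[:,0].astype(float),z)[:,:2]
        r=cv2.minAreaRect((w*1000).astype(np.float32)); print(np.round(r[0],1),np.round(r[1],1),round(r[2],2),cv2.boundingRect(k))
E
python3 - <<'E'
from h import *
p=camera_params("top");lidrect("top",p,cv2.imread("pics/top0.png"),.087,200)
E
```

```text
[586.   44.4] [195.4 136.8] 74.52 (253, 169, 78, 63)
[ 220.6 -461.9] [ 57.9 160.3] 16.65 (441, 319, 57, 33)
[ 630.5 -613.4] [ 18.  226.9] 2.85 (483, 186, 80, 8)
[616.7 194.1] [58. 60.] 1.29 (229, 178, 22, 21)
[ 852.4 -309.3] [18.  58.4] 1.32 (406, 109, 21, 7)
[878.  155.8] [90.4 11.6] 1.89 (254, 85, 5, 31)
```

Emit:
step_arm:
  dp:
    - [0,0,-60]
    - [0,0,-50]
    - [0,0,0]
    - [0,0,0]
    - [14,-60,0]
    - [14,-60,0]
    - [14,-60,0]
    - [14,-60,0]
  spin: [10.3,10.3,10.3,10.3,0,0,0,0]
  claw: [0,0,0,0,0,0,0,0]

```text
time: 1.1
position: [0.3782, -0.3231, 0.3129]
tcp_rot: [-3.141, 0.0, -0.273]
ft_force: [1.1, 0.4, 0.5]
finger_gap: 0.0003
grip_force: 0.0
```

Emit:
step_arm:
  dp:
    - [15,-60,0]
    - [15,-60,0]
    - [15,-60,0]
    - [15,-60,0]
    - [15,-60,0]
    - [15,-60,0]
    - [15,-51,0]
    - [0,0,0]
  spin: [0,0,0,0,0,0,0,0]
  claw: [0,0,0,0,0,0,0,0]

```text
time: 2.1
position: [0.5904, 0.0459, 0.3123]
tcp_rot: [-3.141, 0.001, -0.268]
ft_force: [-0.8, -0.1, -0.4]
finger_gap: 0.0002
grip_force: 0.0
```

Run:
```python
from h import *
s=read_state();print(s["time"],s["position"],s["tcp_rot"],s["ft_force"],s["joint_positions"])
p=camera_params("wrist");im=capture("wrist");cv2.imwrite("pics/w1.png",im);print(p)
for t in (150,190): lidrect("wrist",p,im,.087,t)
```

```text
2.1 [0.59044727 0.04591863 0.3123427 ] [-3.14065505e+00  1.02733140e-03 -2.67908772e-01] [-0.82444189 -0.13329559 -0.42496432] [-3.97714414e-02  2.71298957e-01  1.36938768e+00  1.14839941e-03
  1.50169472e+00  1.79885439e+00]
{'fovy': 65.70646984690485, 'cx': 320.4445187563384, 'cy': 242.61898685859805, 'xyz': array([0.65877123, 0.02671408, 0.48296086]), 'orientation': array([ 2.85663889e+00,  1.08187455e-03, -1.83865287e+00])}
[576.4  12.1] [126.  129.9] 74.89 (295, 147, 118, 117)
[ 226.1 -311.9] [227.1 234. ] 11.76 (530, 295, 110, 124)
[563.1 117.4] [66.6 58.6] 73.61 (236, 217, 60, 52)
[769.4 211.7] [ 12.1 118.8] 2.95 (97, 69, 87, 45)
[629.8 192.3] [29.6 56.3] 89.79 (174, 178, 32, 49)
[833.6 151.4] [75.8  8.4] 1.13 (161, 0, 18, 56)
[563.4  52.1] [3.2 1.6] 28.83 (320, 226, 4, 3)
[574.6 103.5] [2.2 2.3] 72.83 (273, 229, 3, 3)
[627.7  50.8] [0.8 1.5] 29.62 (306, 170, 2, 2)
[599.7   3.2] [1.5 3.9] 49.17 (356, 183, 3, 4)
[576.   -4.9] [3.5 1.4] 4.44 (368, 202, 3, 4)
[578.8  49. ] [1.1 1.1] 74.67 (320, 213, 2, 2)
```

View pics/w1.png

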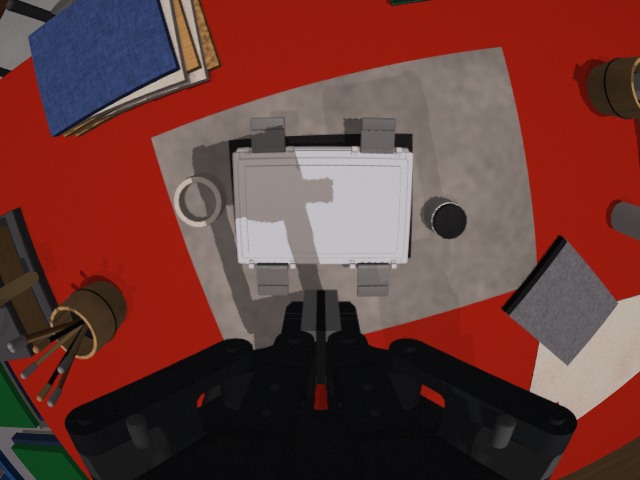

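The wrist view shows the lid with corners near (234,150), (412,150), (408,263) and (239,264). The clip plates are at about (268,135), (378,135), (273,279) and (373,279). The tape is at (198,201) and the tin at (447,218).

Run:
```python
from h import *
s=read_state();p=camera_params("wrist");im=cv2.imread("pics/w1.png")
hsv=cv2.cvtColor(im,cv2.COLOR_BGR2HSV)
# lid mask via grabcut seeded by corners
m=np.full(im.shape[:2],cv2.GC_BGD,np.uint8)
m[142:272,226:420]=cv2.GC_PR_BGD; m[148:266,232:414]=cv2.GC_PR_FGD; m[158:256,246:402]=cv2.GC_FGD
cv2.grabCut(im,m,None,np.zeros((1,65)),np.zeros((1,65)),4,cv2.GC_INIT_WITH_MASK)
k=((m==1)|(m==3)).astype(np.uint8)
k=cv2.morphologyEx(k,cv2.MORPH_OPEN,np.ones((25,25)))
c=max(cv2.findContours(k,0,1)[0],key=cv2.contourArea)[:,0].astype(float)
w=world("wrist",p,c,.087)[:,:2]*1000
r=cv2.minAreaRect(w.astype(np.float32));print("grab",r)
cor=world("wrist",p,np.array([[234,150],[412,150],[408,263],[239,264.]]),.087)[:,:2]*1000
print("eye",cor.mean(0),np.linalg.norm(cor-np.roll(cor,-1,0),axis=1),[np.degrees(np.arctan2(*(cor[a]-cor[b])[::-1])) for a,b in((0,1),(3,2),(0,3),(1,2))])
cl=world("wrist",p,np.array([[268,118],[378,118],[273,294],[373,295.]]),.078)[:,:2]*1000
yaw=np.radians(r[2]-90 if r[2]>45 else r[2]);U=np.array([[np.cos(yaw),np.sin(yaw)],[-np.sin(yaw),np.cos(yaw)]])
print(np.degrees(yaw),(cl-r[0])@U.T,(s["position"][:2]*1000-r[0])@U.T)
```

```text
grab ((584.7049560546875, 42.10205078125), (198.03160095214844, 131.56875610351562), 75.424560546875)
eye [582.86988195  42.12719591] [191.34789205 128.36270296 194.44947664 129.25669464] [np.float64(74.63624418034675), np.float64(74.90392339893891), np.float64(-15.785904097843147), np.float64(-14.40532429847808)]
-14.575439453124998 [[  97.04311968   57.83261493]
 [  95.45925258  -60.77053325]
 [-107.04471994   61.22607463]
 [-110.25968935  -58.73813366]] [4.06490711 3.06314364]
```

Emit:
step_arm:
  dp:
    - [-5,3,55]
    - [0,0,55]
    - [0,0,55]
    - [0,0,45]
    - [0,0,5]
    - [0,0,4]
    - [0,0,2]
    - [0,0,0]
  spin: [0,0,0,0,0,0,0,0]
  claw: [0,0,0,0,0,0,0,0]

```text
time: 3.15
position: [0.5849, 0.041, 0.0938]
tcp_rot: [-3.141, -0.003, -0.272]
ft_force: [0.2, -0.0, 0.2]
finger_gap: 0.0002
grip_force: 0.0
```

Emit:
step_arm:
  dp:
    - [0,0,1]
    - [0,0,1]
    - [0,0,1]
    - [0,0,1]
    - [0,0,1]
    - [0,0,0]
  spin: [0,0,0,0,0,0]
  claw: [0,0,0,0,0,0]

```text
time: 3.9
position: [0.5836, 0.0411, 0.0871]
tcp_rot: [3.142, 0.0, -0.272]
ft_force: [0.2, 0.1, -0.5]
finger_gap: -0.0
grip_force: 0.0
```

Emit:
step_arm:
  dp:
    - [0,0,1]
    - [0,0,1]
    - [0,0,1]
    - [0,0,0]
  spin: [0,0,0,0]
  claw: [0,0,0,0]

```text
time: 4.4
position: [0.5837, 0.0411, 0.0842]
tcp_rot: [-3.142, 0.0, -0.272]
ft_force: [-0.5, -0.0, -0.8]
finger_gap: 0.0002
grip_force: 0.0
```

Emit:
step_arm:
  dp:
    - [0,0,1]
    - [0,0,1]
    - [0,0,0]
  spin: [0,0,0]
  claw: [0,0,0]

```text
time: 4.78
position: [0.5837, 0.0411, 0.0822]
tcp_rot: [-3.142, 0.0, -0.272]
ft_force: [0.1, -0.0, -0.6]
finger_gap: -0.0001
grip_force: 0.0
```

Emit:
step_arm:
  dp:
    - [0,0,1]
    - [0,0,1]
    - [0,0,0]
  spin: [0,0,0]
  claw: [0,0,0]

```text
time: 5.15
position: [0.5836, 0.0411, 0.0802]
tcp_rot: [-3.142, 0.0, -0.272]
ft_force: [-0.1, -0.7, -0.2]
finger_gap: 0.0002
grip_force: 0.0
```

Run:
```python
from h import *
s=read_state();print(s["time"],s["position"],s["ft_force"])
cv2.imwrite("pics/w2.png",capture("wrist"))
```

```text
5.15 [0.58362393 0.04109688 0.08018772] [-0.06797413 -0.720379   -0.18869154]
```

View pics/w2.png

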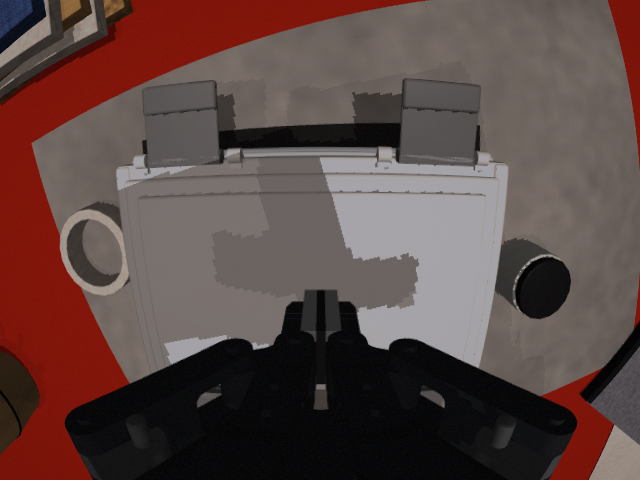

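The wrist view shows the far lid corners at about (118,172) and (507,170), with the fingertips at about (320,292) over the middle of the lid. I'll use the known lid width to infer the lid height.

Run:
```python
from h import *
p=camera_params("wrist");print(p["xyz"])
for z in (.06,.07,.08,.09):
    w=world("wrist",p,np.array([[118,172],[507,170.]]),z)*1000;print(z,np.linalg.norm(w[0]-w[1]),w.mean(0))
```

```text
[0.65183846 0.02176371 0.25092563]
0.06 219.19125166521283 [640.08300108  30.72951992  60.        ]
0.07 207.71079987800792 [640.69870971  30.25992305  70.        ]
0.08 196.23034809080312 [641.31441835  29.79032619  80.        ]
0.09 184.74989630359823 [641.93012699  29.32072933  90.        ]
```

Emit:
step_arm:
  dp:
    - [0,0,1]
    - [0,0,1]
    - [0,0,0]
  spin: [0,0,0]
  claw: [0,0,0]

```text
time: 5.58
position: [0.5836, 0.0411, 0.0782]
tcp_rot: [-3.142, 0.0, -0.272]
ft_force: [0.0, 0.2, -0.0]
finger_gap: -0.0001
grip_force: 0.0
```

Emit:
step_arm:
  dp:
    - [0,0,1]
    - [0,0,1]
    - [0,0,0]
  spin: [0,0,0]
  claw: [0,0,0]

```text
time: 5.95
position: [0.5837, 0.0411, 0.0762]
tcp_rot: [-3.142, 0.0, -0.272]
ft_force: [0.9, 0.4, -0.3]
finger_gap: 0.0001
grip_force: 0.0
```

Emit:
step_arm:
  dp:
    - [0,0,1]
    - [0,0,1]
    - [0,0,0]
  spin: [0,0,0]
  claw: [0,0,0]

```text
time: 6.32
position: [0.5836, 0.0411, 0.0742]
tcp_rot: [-3.142, 0.0, -0.272]
ft_force: [-0.5, 1.2, -0.6]
finger_gap: -0.0001
grip_force: 0.0
```

Run:
```python
from h import *
s=read_state();print(s["time"],s["position"],s["ft_force"],s["ft_torque"],s["effort"])
im=capture("wrist");sc=capture("scene");cv2.imwrite("pics/w3r.png",im);cv2.imwrite("pics/s3r.png",sc)
a=cv2.resize(im[130:380,180:500],None,fx=1.25,fy=1.25);b=cv2.resize(sc[215:335,250:400],None,fx=2.6,fy=2.6)
h=max(a.shape[0],b.shape[0]);f=lambda i:cv2.copyMakeBorder(i,0,h-i.shape[0],0,0,0)
cv2.imwrite("pics/c3.png",np.hstack([f(a),f(b)]))
```

```text
6.325 [0.58364376 0.04113192 0.07420896] [-0.45395109  1.23363508 -0.62888016] [0.02383906 0.04556909 0.0089784 ] [-3.84064915e-03 -5.45165813e+01 -2.18586588e+01  4.55645031e-04
 -1.29426827e-02  4.16998694e-05]
```

View pics/c3.png

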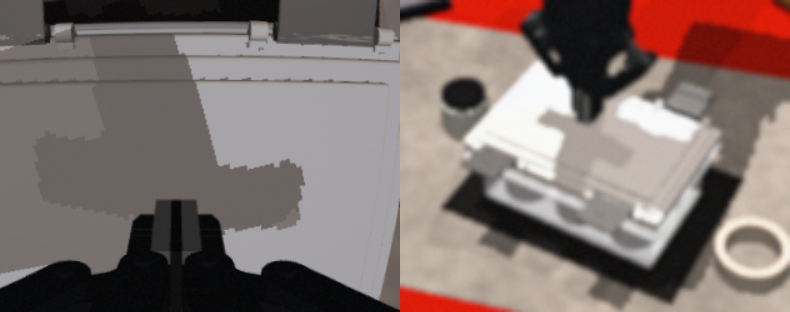

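The crop shows the fingertips close above, or touching, the lid at about (175,225), but contact is not clear. I'll track lid features between the two pictures to tell the two cases apart.

Run:
```python
from h import *
from scipy.optimize import least_squares
P=camera_params("wrist")
a=cv2.imread("pics/w2.png",0);b=cv2.imread("pics/w3r.png",0)
dz=.0802-.0742
def tri(box):
    m=np.zeros_like(a);x0,y0,x1,y1=box;m[y0:y1,x0:x1]=255
    q=cv2.goodFeaturesToTrack(a,60,.02,5,mask=m);r,st,_=cv2.calcOpticalFlowPyrLK(a,b,q,None,winSize=(21,21))
    g=st[:,0]==1;q=q[g,0];r=r[g,0]
    d1=ray("wrist",P,q);d2=ray("wrist",P,r)
    # camera 2 lower by dz; lateral: C1=C2+dz z. find depth using tangent from d
    t1=d1[:,:2]/-d1[:,2:];t2=d2[:,:2]/-d2[:,2:]
    # h1*t1 = h2*t2 + const ; if static h1=h2+dz
    # radial scale: fit t2 = s*t1 + c
    A=np.vstack([np.c_[t1[:,0],np.ones(len(t1)),np.zeros(len(t1))],np.c_[t1[:,1],np.zeros(len(t1)),np.ones(len(t1))]])
    y=np.r_[t2[:,0],t2[:,1]];w=np.ones(len(y))
    for _ in range(20):
        s=np.linalg.lstsq(A*w[:,None],y*w,rcond=None)[0];w=1/np.sqrt(1+(abs(A@s-y)/.002)**2)
    print(box,len(q),s, "h2 if static",dz/(s[0]-1), "cam z",P["xyz"][2])
tri((105,140,520,210));tri((60,150,140,300));tri((495,230,580,330));tri((30,0,640,120))
# lid height from width in w3r
```

```text
(105, 140, 520, 210) 60 [ 1.03612835e+00 -2.20465552e-04 -8.17589015e-05] h2 if static 0.16607455093478124 cam z 0.24497206923207224
(60, 150, 140, 300) 52 [1.01927221e+00 2.27024026e-05 6.92735191e-03] h2 if static 0.3113290627019818 cam z 0.24497206923207224
(495, 230, 580, 330) 30 [1.03229937 0.00192275 0.00172446] h2 if static 0.18576211356560957 cam z 0.24497206923207224
(30, 0, 640, 120) 60 [ 1.03000833e+00 -5.94529586e-04 -1.21918291e-03] h2 if static 0.1999444709634342 cam z 0.24497206923207224
```

The lid hasn't moved yet: it sits about 166 mm under the camera, so the tip is only just reaching it. I'll continue down by force.

Emit:
step_arm:
  dp:
    - [0,0,1]
    - [0,0,0.5]
    - [0,0,0]
  spin: [0,0,0]
  claw: [0,0,0]

```text
time: 6.8
position: [0.5837, 0.0411, 0.0728]
tcp_rot: [-3.142, 0.0, -0.272]
ft_force: [-0.3, 0.5, 0.8]
finger_gap: 0.0005
grip_force: 0.0
```

Emit:
step_arm:
  dp:
    - [0,0,1]
    - [0,0,0.5]
    - [0,0,0]
  spin: [0,0,0]
  claw: [0,0,0]

```text
time: 7.18
position: [0.5837, 0.0411, 0.0713]
tcp_rot: [-3.142, 0.0, -0.272]
ft_force: [-0.1, 0.9, 0.3]
finger_gap: -0.0001
grip_force: 0.0
```

Emit:
step_arm:
  dp:
    - [0,0,1]
    - [0,0,0.5]
    - [0,0,0]
  spin: [0,0,0]
  claw: [0,0,0]

```text
time: 7.55
position: [0.5837, 0.0411, 0.0697]
tcp_rot: [-3.142, 0.0, -0.272]
ft_force: [0.1, 0.0, -0.6]
finger_gap: 0.0001
grip_force: 0.0
```

Emit:
step_arm:
  dp:
    - [0,0,1]
    - [0,0,1]
    - [0,0,0]
  spin: [0,0,0]
  claw: [0,0,0]

```text
time: 7.92
position: [0.5836, 0.0411, 0.0677]
tcp_rot: [-3.142, 0.0, -0.272]
ft_force: [0.7, 0.4, 1.0]
finger_gap: -0.0004
grip_force: 0.0
```

Emit:
step_arm:
  dp:
    - [0,0,1]
    - [0,0,1]
    - [0,0,0]
  spin: [0,0,0]
  claw: [0,0,0]

```text
time: 8.3
position: [0.5836, 0.0411, 0.0657]
tcp_rot: [-3.142, 0.0, -0.272]
ft_force: [0.1, -0.3, 0.3]
finger_gap: 0.0001
grip_force: 0.0
```

Run:
```python
from h import *
s=read_state();print(s["time"],s["position"],s["ft_force"],s["effort"],s["joint_positions"])
p=camera_params("wrist");print(p)
im=capture("wrist");sc=capture("scene");cv2.imwrite("pics/w4r.png",im);cv2.imwrite("pics/s4r.png",sc)
b=cv2.resize(sc[215:335,250:400],None,fx=5,fy=5,interpolation=cv2.INTER_CUBIC)
cv2.imwrite("pics/c4.png",b)
```

```text
8.3 [0.58363858 0.04112552 0.06569756] [ 0.14796687 -0.26515932  0.27221692] [-3.69878151e-03 -5.47730684e+01 -2.14173049e+01  2.85436900e-04
 -1.28857756e-02 -7.69965510e-06] [-4.77558149e-02  4.91316994e-01  1.68453691e+00  1.21896427e-04
  9.65992550e-01  1.79519302e+00]
{'fovy': 65.70646984690485, 'cx': 320.4445187563384, 'cy': 242.61898685859805, 'xyz': array([0.65180712, 0.02176589, 0.23636568]), 'orientation': array([ 2.85738445e+00,  1.86614701e-04, -1.84310422e+00])}
```

View pics/c4.png

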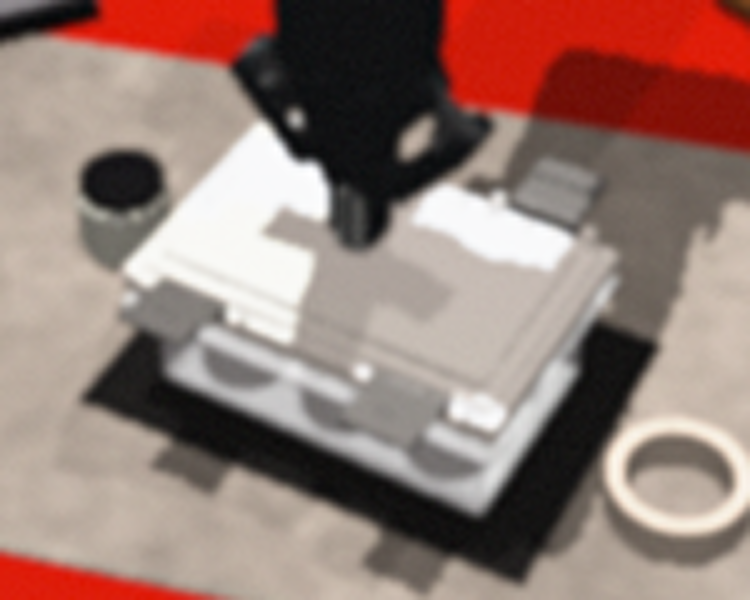

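The scene crop shows the fingertip at crop (355,245), which is scene (321,264). It appears over the lid with its shadow beginning close by. I'll check the reported TCP against the scene camera.

Run:
```python
from h import *
def proj(n,X):
    p=camera_params(n);f=240/np.tan(np.radians(p["fovy"]/2))
    c=R.from_euler("xyz",p["orientation"]).inv().apply(np.atleast_2d(X)-p["xyz"])
    return c[:,:2]/c[:,2:]*f+[p["cx"],p["cy"]]
s=read_state();t=s["position"]
for dz in(0,.01,.02,.03): print(dz,proj("scene",t+[0,0,dz]))
# lid corners in scene, predicted with wrist-derived centre for several z
from numpy import cos,sin,radians
c=np.array([.5837,.0422]);y=radians(-14.9);Rm=np.array([[cos(y),-sin(y)],[sin(y),cos(y)]])
L=np.array([[66,99],[66,-99],[-66,-99],[-66,99]])/1000@Rm.T+c
for z in(.07,.08,.087): print(z,proj("scene",np.c_[L,[z]*4]).round(1).tolist())
P=camera_params("wrist")
w4=cv2.imread("pics/w4r.png",0);w2=cv2.imread("pics/w2.png",0)
# lid height again from w2->w4
m=np.zeros_like(w2);m[140:210,105:520]=255
q=cv2.goodFeaturesToTrack(w2,80,.02,5,mask=m);r,st,_=cv2.calcOpticalFlowPyrLK(w2,w4,q,None,winSize=(31,31),maxLevel=4)
q,r=q[st[:,0]==1,0],r[st[:,0]==1,0]
t=lambda x:(lambda d:d[:,:2]/-d[:,2:])(ray("wrist",P,x))
M,_=cv2.estimateAffinePartial2D(t(q)*1000,t(r)*1000,ransacReprojThreshold=4);sc=np.hypot(M[0,0],M[1,0]);print(M,sc,"lid below cam",.0145/(sc-1),P["xyz"][2]-.0145/(sc-1))
```

```text
0 [[321.5690668  271.07968751]]
0.01 [[321.57014731 268.08590972]]
0.02 [[321.57124148 265.05424393]]
0.03 [[321.5723496  261.98396633]]
0.07 [[346.6, 304.2], [271.8, 272.5], [301.0, 240.6], [371.7, 267.4]]
0.08 [[346.7, 301.2], [271.5, 269.5], [300.9, 237.6], [372.0, 264.4]]
0.087 [[346.9, 299.0], [271.3, 267.3], [300.8, 235.5], [372.2, 262.2]]
[[ 1.09300148e+00 -2.38241452e-04 -4.81647704e-01]
 [ 2.38241452e-04  1.09300148e+00 -8.29863181e-02]] 1.0930015106983084 lid below cam 0.1559114458585213 0.08055977843329576
```

Emit:
step_arm:
  dp:
    - [0,0,1]
    - [0,0,1]
    - [0,0,0]
  spin: [0,0,0]
  claw: [0,0,0]

```text
time: 8.78
position: [0.5836, 0.0411, 0.0637]
tcp_rot: [-3.142, 0.0, -0.272]
ft_force: [-1.1, 0.4, 0.4]
finger_gap: -0.0001
grip_force: 0.0
```

Emit:
step_arm:
  dp:
    - [0,0,1]
    - [0,0,1]
    - [0,0,0]
  spin: [0,0,0]
  claw: [0,0,0]

```text
time: 9.15
position: [0.5836, 0.0411, 0.0617]
tcp_rot: [-3.142, 0.0, -0.272]
ft_force: [0.0, 0.9, -0.0]
finger_gap: 0.0
grip_force: 0.0
```

Emit:
step_arm:
  dp:
    - [0,0,1]
    - [0,0,1]
    - [0,0,0]
  spin: [0,0,0]
  claw: [0,0,0]

```text
time: 9.52
position: [0.5838, 0.0411, 0.06]
tcp_rot: [-3.141, -0.0, -0.272]
ft_force: [-0.4, -0.0, 2.2]
finger_gap: 0.0
grip_force: 1.1
```

Contact has begun.

Emit:
step_arm:
  dp:
    - [0,0,1]
    - [0,0,1]
    - [0,0,0]
  spin: [0,0,0]
  claw: [0,0,0]

```text
time: 9.9
position: [0.5838, 0.0411, 0.0578]
tcp_rot: [-3.141, -0.0, -0.272]
ft_force: [-1.0, 0.0, 3.5]
finger_gap: 0.0001
grip_force: 1.9
```

Emit:
step_arm:
  dp:
    - [0,0,1]
    - [0,0,1]
    - [0,0,0]
  spin: [0,0,0]
  claw: [0,0,0]

```text
time: 10.28
position: [0.5838, 0.0411, 0.0557]
tcp_rot: [-3.141, -0.0, -0.272]
ft_force: [-0.7, -0.3, 3.7]
finger_gap: -0.0001
grip_force: 1.7
```

Emit:
step_arm:
  dp:
    - [0,0,1]
    - [0,0,0]
  spin: [0,0]
  claw: [0,0]

```text
time: 10.52
position: [0.5838, 0.0411, 0.0547]
tcp_rot: [-3.141, 0.0, -0.272]
ft_force: [-0.9, 0.1, 4.0]
finger_gap: 0.0003
grip_force: 1.7
```

Emit:
step_arm:
  dp:
    - [0,0,1]
    - [0,0,0]
  spin: [0,0]
  claw: [0,0]

```text
time: 10.78
position: [0.5838, 0.0411, 0.0538]
tcp_rot: [-3.141, -0.0, -0.272]
ft_force: [-0.7, 0.5, 3.3]
finger_gap: -0.0
grip_force: 1.9
```

Emit:
step_arm:
  dp:
    - [0,0,1]
    - [0,0,0]
  spin: [0,0]
  claw: [0,0]

```text
time: 11.02
position: [0.5839, 0.0411, 0.0534]
tcp_rot: [-3.141, -0.0, -0.272]
ft_force: [-1.1, -0.4, 9.5]
finger_gap: -0.0003
grip_force: 4.6
```

Emit:
step_arm:
  dp:
    - [0,0,1]
    - [0,0,0]
  spin: [0,0]
  claw: [0,0]

```text
time: 11.28
position: [0.5839, 0.0411, 0.053]
tcp_rot: [-3.141, -0.001, -0.272]
ft_force: [-3.4, 0.5, 15.5]
finger_gap: 0.0003
grip_force: 7.2
```

The lid is home: about 4 N while sliding, then a steep rise to 15 N at the stop. I'll back off and take one picture with the camera directly above the box.

Emit:
step_arm:
  dp:
    - [0,0,-10]
    - [-10,0,-50]
    - [-30,0,-45]
    - [-30,0,-45]
    - [0,0,0]
    - [0,0,0]
  spin: [0,0,0,0,0,0]
  claw: [0,0,0,0,0,0]

```text
time: 12.02
position: [0.5163, 0.0599, 0.2014]
tcp_rot: [-3.142, -0.0, -0.272]
ft_force: [-0.0, -0.1, 0.6]
finger_gap: 0.0002
grip_force: 0.0
```

Run:
```python
from h import *
s=read_state();print(s["time"],s["position"],s["tcp_rot"],s["ft_force"],s["joint_positions"])
p=camera_params("wrist");im=capture("wrist");cv2.imwrite("pics/w5.png",im);print(p["xyz"],p["orientation"])
np.save("p5.npy",np.r_[p["xyz"],p["orientation"],s["position"],s["tcp_rot"]])
cv2.imwrite("pics/w5c.png",cv2.resize(im[40:340,140:500],None,fx=2,fy=2,interpolation=cv2.INTER_CUBIC))
```

```text
12.025 [0.51630779 0.05988821 0.20141695] [-3.14156832e+00 -6.02646527e-05 -2.72153014e-01] [-0.03853159 -0.14146143  0.64945575] [-1.74793955e-02  2.45409339e-01  1.68380306e+00  8.93872962e-06
  1.21231581e+00  1.82546681e+00]
[0.58445421 0.04054827 0.37211582] [ 2.85779894e+00  1.80388822e-04 -1.84296999e+00]
```

View pics/w5c.png

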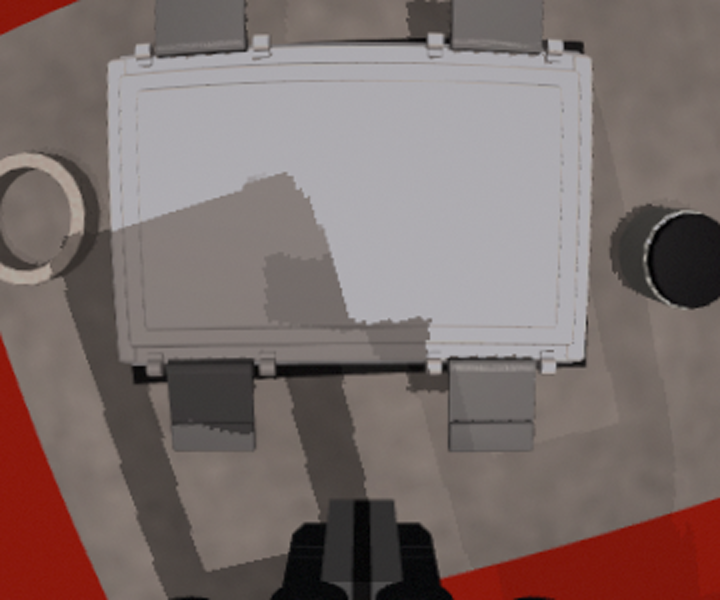

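The crop shows the lid corners at crop (108,62), (592,60), (585,362) and (120,360). The near clips span columns 170–255 and 449–535 with tips at row 451. The far clips are centred on columns 200 and 497.

Run:
```python
from h import *
from scipy.optimize import least_squares
P=camera_params("wrist");v=np.load("p5.npy");P["xyz"],P["orientation"]=v[:3],v[3:6];t=v[6:9]*1000;yw=v[11]
c=np.array([[108,62],[592,60],[585,362],[120,360.]])/2+[140,40]
U=np.array([[np.cos(yw),np.sin(yw)],[np.sin(yw),-np.cos(yw)]]) # world->tool x,y
T=np.array([[66,-99],[66,99],[-66,99],[-66,-99.]]) # tool-like axes (y right)
def f(q):
    w=(world("wrist",P,c,q[3])[:,:2]*1000-t[:2])@U.T
    a=q[2];return (w-(T@np.array([[np.cos(a),np.sin(a)],[-np.sin(a),np.cos(a)]])+q[:2])).ravel()
r=least_squares(f,[70,0,0,.08],x_scale=[1,1,.01,.01]);print(r.x,np.degrees(r.x[2]),r.fun.round(1))
z=r.x[3]
k=np.array([[212,365],[492,365],[212,451],[492,451],[200,48],[497,48],[200,0],[497,0]])/2+[140,40]
print(((world("wrist",P,k,z-.006)[:,:2]*1000-t[:2])@U.T-r.x[:2]).round(1))
```

```text
[ 6.66342840e+01 -4.07460819e+00 -4.32375968e-04  6.95304059e-02] -0.02477331810241422 [-1.7 -1.5 -1.9  0.6  1.3  1.7  2.4 -0.8]
[[ -67.7  -60. ]
 [ -67.8   60.8]
 [-107.1  -62.2]
 [-107.    62.8]
 [  68.1  -62.2]
 [  67.4   60.4]
 [  89.5  -62.5]
 [  88.7   60.6]]
```

Emit:
step_arm:
  dp:
    - [-30,-40,0]
    - [0,-22,30]
    - [0,0,50]
    - [0,0,45]
    - [0,0,14]
    - [0,0,4]
    - [0,0,4]
    - [0,0,4]
  spin: [0,0,0,0,0,0,0,0]
  claw: [0,0,0,0,0,0,0,0]

```text
time: 13.08
position: [0.5053, 0.1278, 0.0519]
tcp_rot: [-3.14, -0.002, -0.273]
ft_force: [-0.3, -0.1, 0.3]
finger_gap: -0.0001
grip_force: 0.5
```

Emit:
step_arm:
  dp:
    - [0,0,4]
    - [0,0,4]
    - [0,0,4]
    - [0,0,4]
    - [0,0,0]
  spin: [0,0,0,0,0]
  claw: [0,0,0,0,0]

```text
time: 13.7
position: [0.5035, 0.1276, 0.0343]
tcp_rot: [3.141, 0.001, -0.272]
ft_force: [0.3, 0.5, 0.0]
finger_gap: -0.0003
grip_force: 0.0
```

Emit:
step_arm:
  dp:
    - [0,0,4]
    - [0,0,4]
    - [0,0,4]
    - [0,0,4]
    - [0,0,0]
  spin: [0,0,0,0,0]
  claw: [0,0,0,0,0]

```text
time: 14.32
position: [0.5038, 0.1277, 0.0184]
tcp_rot: [3.141, 0.001, -0.272]
ft_force: [-0.5, 0.4, -0.6]
finger_gap: 0.0001
grip_force: 0.0
```

Emit:
step_arm:
  dp:
    - [2,0,0]
    - [2,0,0]
    - [1,0,0]
    - [0,0,0]
  spin: [0,0,0,0]
  claw: [0,0,0,0]

```text
time: 14.82
position: [0.509, 0.1263, 0.0188]
tcp_rot: [-3.142, 0.0, -0.272]
ft_force: [-0.6, 0.2, -0.4]
finger_gap: -0.0002
grip_force: 0.4
```

Emit:
step_arm:
  dp:
    - [1,0,0]
    - [1,0,0]
    - [0,0,0]
  spin: [0,0,0]
  claw: [0,0,0]

```text
time: 15.2
position: [0.5096, 0.126, 0.0185]
tcp_rot: [3.141, 0.002, -0.272]
ft_force: [-3.9, 3.5, -2.2]
finger_gap: -0.0001
grip_force: 2.0
```

Emit:
step_arm:
  dp:
    - [1,0,0]
    - [0,0,0]
  spin: [0,0]
  claw: [0,0]

```text
time: 15.45
position: [0.51, 0.1258, 0.0183]
tcp_rot: [3.141, 0.003, -0.272]
ft_force: [-5.2, 3.9, -1.3]
finger_gap: -0.0002
grip_force: 2.5
```

Emit:
step_arm:
  dp:
    - [1,0,0]
    - [0,0,0]
  spin: [0,0]
  claw: [0,0]

```text
time: 15.7
position: [0.5104, 0.1257, 0.0181]
tcp_rot: [3.141, 0.004, -0.273]
ft_force: [-6.4, 4.5, -3.3]
finger_gap: 0.0001
grip_force: 3.0
```

Emit:
step_arm:
  dp:
    - [1,0,0]
    - [0,0,0]
  spin: [0,0]
  claw: [0,0]

```text
time: 15.95
position: [0.5108, 0.1255, 0.0179]
tcp_rot: [3.141, 0.005, -0.273]
ft_force: [-5.7, 4.2, -3.7]
finger_gap: 0.0004
grip_force: 3.4
```

Emit:
step_arm:
  dp:
    - [1,0,0]
    - [0,0,0]
  spin: [0,0]
  claw: [0,0]

```text
time: 16.2
position: [0.5111, 0.1254, 0.0178]
tcp_rot: [3.141, 0.006, -0.273]
ft_force: [-7.4, 5.8, -3.1]
finger_gap: 0.0001
grip_force: 3.9
```

Emit:
step_arm:
  dp:
    - [1.5,0,0]
    - [1.5,0,0]
    - [0,0,0]
  spin: [0,0,0]
  claw: [0,0,0]

```text
time: 16.58
position: [0.5137, 0.1242, 0.0175]
tcp_rot: [3.14, 0.007, -0.272]
ft_force: [-5.9, 2.5, -4.4]
finger_gap: -0.0002
grip_force: 3.1
```

Emit:
step_arm:
  dp:
    - [1.5,0,0]
    - [1,0,0]
    - [0,0,0]
  spin: [0,0,0]
  claw: [0,0,0]

```text
time: 16.95
position: [0.5168, 0.1235, 0.018]
tcp_rot: [3.14, 0.005, -0.273]
ft_force: [-7.0, 3.6, -1.7]
finger_gap: -0.0
grip_force: 4.1
```

Run:
```python
from h import *
im=capture("wrist");sc=capture("scene");t=capture("top");cv2.imwrite("pics/w6r.png",im);cv2.imwrite("pics/t6.png",t)
a=cv2.resize(im[:420],None,fx=.9,fy=.9);b=cv2.resize(sc[215:335,250:400],None,fx=1.4,fy=1.4)
b=cv2.copyMakeBorder(b,0,a.shape[0]-b.shape[0],0,0,0)
cv2.imwrite("pics/c6.png",np.hstack([a,b]))
```

```text
(no output)
```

View pics/c6.png

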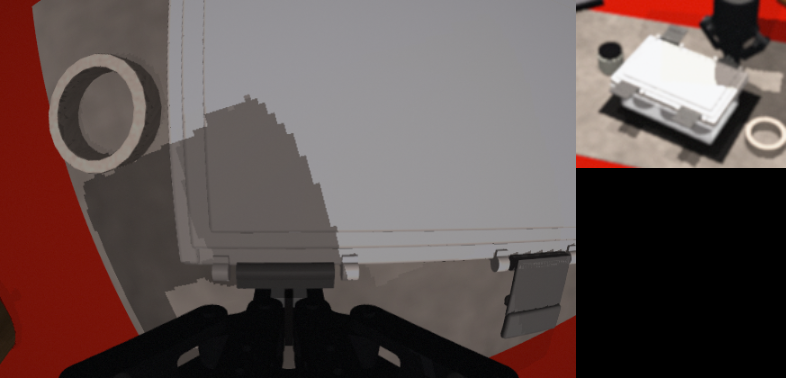

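The wrist view shows the near left clip folded to vertical, at about (287,275), with the fingers against it. I'll press slightly more to check for the hard stop.

Emit:
step_arm:
  dp:
    - [1.5,0,0]
    - [0,0,0]
  spin: [0,0]
  claw: [0,0]

```text
time: 17.35
position: [0.5169, 0.1234, 0.018]
tcp_rot: [3.14, 0.008, -0.273]
ft_force: [-10.7, 4.9, 1.5]
finger_gap: 0.0003
grip_force: 5.7
```

Emit:
step_arm:
  dp:
    - [1.5,0,0]
    - [0,0,0]
  spin: [0,0]
  claw: [0,0]

```text
time: 17.6
position: [0.5169, 0.1233, 0.0179]
tcp_rot: [3.14, 0.01, -0.273]
ft_force: [-13.0, 7.6, 3.7]
finger_gap: 0.0001
grip_force: 7.3
```

It has snapped: it jumped about 3 mm in, then stopped hard. Next is the far right clip.

Emit:
step_arm:
  dp:
    - [-15,0,0]
    - [-10,0,0]
    - [0,0,-45]
    - [0,0,-50]
    - [50,29,0]
    - [50,29,0]
    - [50,29,0]
    - [50,29,0]
  spin: [0,0,0,0,0,0,0,0]
  claw: [0,0,0,0,0,0,0,0]

```text
time: 18.6
position: [0.6625, -0.0382, 0.1146]
tcp_rot: [-3.141, -0.003, -0.272]
ft_force: [0.1, -0.3, 0.5]
finger_gap: 0.0004
grip_force: 0.0
```

Emit:
step_arm:
  dp:
    - [0,0,0]
    - [0,0,35]
    - [0,0,20]
    - [0,0,4]
    - [0,0,4]
    - [0,0,4]
    - [0,0,4]
    - [0,0,4]
  spin: [0,0,0,0,0,0,0,0]
  claw: [0,0,0,0,0,0,0,0]

```text
time: 19.6
position: [0.6607, -0.0364, 0.039]
tcp_rot: [-3.141, -0.001, -0.272]
ft_force: [-0.2, -0.1, 1.5]
finger_gap: -0.0
grip_force: 0.4
```

Emit:
step_arm:
  dp:
    - [0,0,4]
    - [0,0,4]
    - [0,0,4]
    - [0,0,4]
    - [0,0,4]
    - [0,0,0]
  spin: [0,0,0,0,0,0]
  claw: [0,0,0,0,0,0]

```text
time: 20.35
position: [0.6599, -0.0363, 0.0183]
tcp_rot: [-3.142, 0.001, -0.272]
ft_force: [-0.1, 0.1, 0.1]
finger_gap: 0.0
grip_force: 0.0
```

Emit:
step_arm:
  dp:
    - [-3,0,0]
    - [-2,0,0]
    - [-2,0,0]
    - [0,0,0]
  spin: [0,0,0,0]
  claw: [0,0,0,0]

```text
time: 20.85
position: [0.6556, -0.0349, 0.0195]
tcp_rot: [-3.141, -0.004, -0.272]
ft_force: [4.8, -1.5, -3.1]
finger_gap: 0.0001
grip_force: 2.4
```

Emit:
step_arm:
  dp:
    - [-1.5,0,0]
    - [-1.5,0,0]
    - [0,0,0]
  spin: [0,0,0]
  claw: [0,0,0]

```text
time: 21.22
position: [0.6547, -0.0346, 0.0198]
tcp_rot: [-3.141, -0.008, -0.272]
ft_force: [9.8, -2.3, -4.5]
finger_gap: 0.0001
grip_force: 3.9
```

Emit:
step_arm:
  dp:
    - [-1.5,0,0]
    - [-1.5,0,0]
    - [0,0,0]
  spin: [0,0,0]
  claw: [0,0,0]

```text
time: 21.6
position: [0.6539, -0.0343, 0.0202]
tcp_rot: [-3.141, -0.012, -0.272]
ft_force: [12.0, -3.3, -6.1]
finger_gap: -0.0004
grip_force: 5.6
```

Emit:
step_arm:
  dp:
    - [-1.5,0,0]
    - [0,0,0]
  spin: [0,0]
  claw: [0,0]

```text
time: 21.85
position: [0.6515, -0.0337, 0.0199]
tcp_rot: [-3.141, -0.01, -0.272]
ft_force: [8.4, -2.0, -5.6]
finger_gap: -0.0002
grip_force: 3.9
```

Emit:
step_arm:
  dp:
    - [-1.5,0,0]
    - [0,0,0]
  spin: [0,0]
  claw: [0,0]

```text
time: 22.1
position: [0.6486, -0.033, 0.0198]
tcp_rot: [-3.141, -0.007, -0.272]
ft_force: [8.1, -2.7, -3.7]
finger_gap: 0.0002
grip_force: 4.4
```

Emit:
step_arm:
  dp:
    - [-1,0,0]
    - [0,0,0]
  spin: [0,0]
  claw: [0,0]

```text
time: 22.35
position: [0.6485, -0.033, 0.0199]
tcp_rot: [-3.141, -0.009, -0.272]
ft_force: [9.9, -2.5, -5.6]
finger_gap: 0.0001
grip_force: 5.3
```

Emit:
step_arm:
  dp:
    - [-1.5,0,0]
    - [0,0,0]
  spin: [0,0]
  claw: [0,0]

```text
time: 22.6
position: [0.6485, -0.0329, 0.02]
tcp_rot: [-3.141, -0.011, -0.272]
ft_force: [12.8, -4.5, -7.5]
finger_gap: -0.0003
grip_force: 6.7
```

Snapped. Far left is next.

Emit:
step_arm:
  dp:
    - [13,0,0]
    - [10,0,0]
    - [0,0,-40]
    - [0,0,-40]
    - [-2,-58,0]
    - [-3,-58,0]
    - [0,0,0]
    - [0,0,40]
  spin: [0,0,0,0,0,0,0,0]
  claw: [0,0,0,0,0,0,0,0]

```text
time: 23.6
position: [0.6938, 0.0761, 0.0615]
tcp_rot: [-3.14, -0.006, -0.27]
ft_force: [-0.2, -0.2, -0.7]
finger_gap: -0.0001
grip_force: 0.0
```

Emit:
step_arm:
  dp:
    - [0,0,4]
    - [0,0,4]
    - [0,0,4]
    - [0,0,4]
    - [0,0,4]
    - [0,0,4]
    - [0,0,4]
    - [0,0,4]
  spin: [0,0,0,0,0,0,0,0]
  claw: [0,0,0,0,0,0,0,0]

```text
time: 24.6
position: [0.6911, 0.0756, 0.0266]
tcp_rot: [-3.141, -0.0, -0.272]
ft_force: [0.4, -0.2, 0.9]
finger_gap: 0.0003
grip_force: 0.4
```

Emit:
step_arm:
  dp:
    - [0,0,4]
    - [0,0,4]
    - [0,0,0]
    - [-3,0,0]
    - [-2,0,0]
    - [-2,0,0]
    - [0,0,0]
  spin: [0,0,0,0,0,0,0]
  claw: [0,0,0,0,0,0,0]

```text
time: 25.48
position: [0.6859, 0.0771, 0.0193]
tcp_rot: [-3.141, -0.003, -0.272]
ft_force: [4.8, -2.1, -1.5]
finger_gap: 0.0002
grip_force: 2.2
```

Emit:
step_arm:
  dp:
    - [-1.5,0,0]
    - [-1.5,0,0]
    - [0,0,0]
  spin: [0,0,0]
  claw: [0,0,0]

```text
time: 25.85
position: [0.685, 0.0775, 0.0196]
tcp_rot: [-3.141, -0.007, -0.272]
ft_force: [7.3, -3.5, -5.2]
finger_gap: 0.0003
grip_force: 3.8
```

Emit:
step_arm:
  dp:
    - [-1.5,0,0]
    - [-1.5,0,0]
    - [0,0,0]
  spin: [0,0,0]
  claw: [0,0,0]

```text
time: 26.22
position: [0.681, 0.0786, 0.0193]
tcp_rot: [-3.141, -0.005, -0.272]
ft_force: [3.3, -0.6, -1.4]
finger_gap: 0.0003
grip_force: 1.3
```

Emit:
step_arm:
  dp:
    - [-1.5,0,0]
    - [0,0,0]
  spin: [0,0]
  claw: [0,0]

```text
time: 26.48
position: [0.6793, 0.079, 0.0193]
tcp_rot: [-3.141, -0.004, -0.272]
ft_force: [7.3, -2.1, -3.6]
finger_gap: -0.0003
grip_force: 3.6
```

Emit:
step_arm:
  dp:
    - [-1.5,0,0]
    - [0,0,0]
  spin: [0,0]
  claw: [0,0]

```text
time: 26.72
position: [0.6793, 0.0791, 0.0195]
tcp_rot: [-3.141, -0.007, -0.272]
ft_force: [10.0, -3.2, -6.0]
finger_gap: -0.0
grip_force: 5.1
```

Emit:
step_arm:
  dp:
    - [-1,0,0]
    - [0,0,0]
    - [12,0,0]
    - [10,0,0]
    - [0,0,-45]
    - [0,0,-50]
    - [-50,29,0]
    - [-50,29,0]
  spin: [0,0,0,0,0,0,0,0]
  claw: [0,0,0,0,0,0,0,0]

```text
time: 27.72
position: [0.5831, 0.0451, 0.1146]
tcp_rot: [-3.141, -0.001, -0.272]
ft_force: [-0.5, -1.4, -0.6]
finger_gap: 0.0001
grip_force: 0.0
```

Emit:
step_arm:
  dp:
    - [-50,29,0]
    - [-50,29,0]
    - [0,0,0]
    - [0,0,35]
    - [0,0,20]
    - [0,0,4]
    - [0,0,4]
    - [0,0,4]
  spin: [0,0,0,0,0,0,0,0]
  claw: [0,0,0,0,0,0,0,0]

```text
time: 28.72
position: [0.4725, 0.0163, 0.0472]
tcp_rot: [-3.141, -0.001, -0.272]
ft_force: [-1.1, -0.1, -0.4]
finger_gap: -0.0002
grip_force: 0.5
```

Emit:
step_arm:
  dp:
    - [0,0,4]
    - [0,0,4]
    - [0,0,4]
    - [0,0,4]
    - [0,0,4]
    - [0,0,4]
    - [0,0,4]
    - [0,0,0]
  spin: [0,0,0,0,0,0,0,0]
  claw: [0,0,0,0,0,0,0,0]

```text
time: 29.72
position: [0.4716, 0.0163, 0.0184]
tcp_rot: [3.142, 0.001, -0.272]
ft_force: [-0.1, -0.6, -0.6]
finger_gap: 0.0003
grip_force: 0.0
```

Emit:
step_arm:
  dp:
    - [3,0,0]
    - [2,0,0]
    - [2,0,0]
    - [1,0,0]
    - [0,0,0]
  spin: [0,0,0,0,0]
  claw: [0,0,0,0,0]

```text
time: 30.35
position: [0.4789, 0.0143, 0.0186]
tcp_rot: [3.142, 0.001, -0.272]
ft_force: [-3.3, 1.2, -0.6]
finger_gap: -0.0
grip_force: 1.3
```

Emit:
step_arm:
  dp:
    - [1.5,0,0]
    - [1.5,0,0]
    - [0,0,0]
  spin: [0,0,0]
  claw: [0,0,0]

```text
time: 30.72
position: [0.4798, 0.0139, 0.0181]
tcp_rot: [3.141, 0.005, -0.272]
ft_force: [-5.9, 3.0, -2.3]
finger_gap: -0.0
grip_force: 2.9
```

Emit:
step_arm:
  dp:
    - [1.5,0,0]
    - [1.5,0,0]
    - [0,0,0]
  spin: [0,0,0]
  claw: [0,0,0]

```text
time: 31.1
position: [0.4808, 0.0136, 0.0176]
tcp_rot: [3.141, 0.008, -0.273]
ft_force: [-8.1, 4.2, -3.7]
finger_gap: 0.0001
grip_force: 3.9
```

Emit:
step_arm:
  dp:
    - [1.5,0,0]
    - [0,0,0]
  spin: [0,0]
  claw: [0,0]

```text
time: 31.35
position: [0.4816, 0.0133, 0.0173]
tcp_rot: [3.141, 0.009, -0.272]
ft_force: [-8.2, 4.4, -4.4]
finger_gap: -0.0
grip_force: 4.1
```

Emit:
step_arm:
  dp:
    - [1.5,0,0]
    - [0,0,0]
  spin: [0,0]
  claw: [0,0]

```text
time: 31.6
position: [0.4863, 0.012, 0.0181]
tcp_rot: [3.141, 0.004, -0.272]
ft_force: [-8.3, 1.8, -4.5]
finger_gap: -0.0002
grip_force: 4.3
```

Emit:
step_arm:
  dp:
    - [1.5,0,0]
    - [0,0,0]
  spin: [0,0]
  claw: [0,0]

```text
time: 31.85
position: [0.4862, 0.0119, 0.018]
tcp_rot: [3.141, 0.006, -0.272]
ft_force: [-7.5, 3.2, -1.7]
finger_gap: 0.0001
grip_force: 4.1
```

Emit:
step_arm:
  dp:
    - [1.5,0,0]
    - [0,0,0]
  spin: [0,0]
  claw: [0,0]

```text
time: 32.1
position: [0.4862, 0.0119, 0.0179]
tcp_rot: [3.141, 0.009, -0.272]
ft_force: [-10.9, 3.9, 1.9]
finger_gap: 0.0002
grip_force: 5.5
```

All four have snapped. I'll retreat and check from above.

Emit:
step_arm:
  dp:
    - [-15,0,0]
    - [-10,0,0]
    - [0,0,-50]
    - [0,0,-50]
    - [0,-30,-50]
    - [20,-28,-35]
    - [14,0,0]
    - [0,0,0]
  spin: [0,0,0,0,0,0,0,0]
  claw: [0,0,0,0,0,0,0,0]

```text
time: 33.1
position: [0.5162, 0.0638, 0.2036]
tcp_rot: [3.141, -0.001, -0.272]
ft_force: [0.6, 0.7, 0.1]
finger_gap: -0.0002
grip_force: 0.0
```

Run:
```python
from h import *
im=capture("wrist");sc=capture("scene")
a=im[40:340,140:520];a=cv2.resize(a,None,fx=1.2,fy=1.2);b=cv2.resize(sc[215:335,250:400],(450,360),interpolation=cv2.INTER_CUBIC)[:,50:420]
cv2.imwrite("pics/c7.png",np.hstack([a,b])[:,:800]);print(a.shape,b.shape,read_state()["ft_force"])
```

```text
(360, 456, 3) (360, 370, 3) [-0.53392789 -0.00915992  0.15631458]
```

View pics/c7.png

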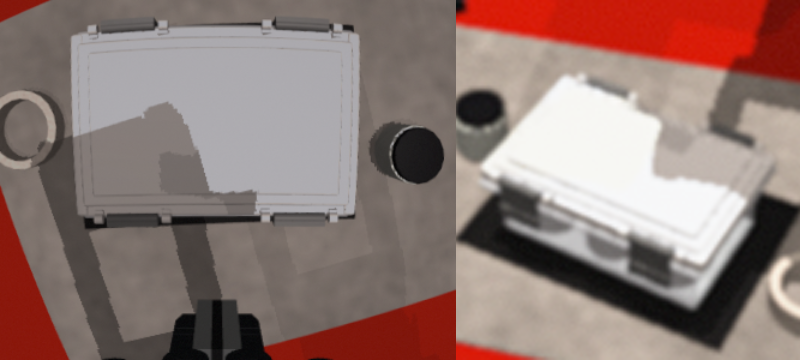

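All four clips hang vertical against the box, at crop (130,27), (300,27), (130,219) and (305,218). The tin and tape have not moved.

```bash
python3 -c "
from cell import close_job
print(close_job())"
```

```text
the job is handed in; nothing more can be done
None
```

The lid is pressed home and all four clips are snapped shut, in the order near left, far right, far left, near right; the last pictures show all four clips shut and the tin and tape where they were, and the job is handed in at about 33 s.

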